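# Index the cartridge carousel and open the reader shutter

### The arm

A 7-joint arm with a two-finger parallel gripper is mounted at the origin on a cart in front of the work surface, level with it; the furniture and walls round the work are solid. World frame = base frame: x ahead of the robot, y to its left, z up, the work surface at z = 0. Lengths are in mm, angles in rad, forces in N, time in s.
With the tool pointing down it reaches from about 350 to 900 mm from the base axis. Payload 19.9 kg.
Tool frame: the origin (TCP) lies at the very end of the fingers, on their centre line; the grasp point (between the pads) lies 19 mm behind it; z points along the fingers, y is the line along which they close (so a half turn about z gives the same grasp; the last joint's range is limited). The gripper opens to 85 mm and grips with 20 to 120 N. Pads are 22 mm wide; open, the fingers measure 114 mm over their backs; the gripper's body (76 mm by 85 mm) begins 54 mm behind the grasp point. The pads swing forward as they close: fully open they stand 13 mm farther back than shut.
Start: joints at [1.304, 0.417, -0.01, 1.614, 0.005, 1.111, -0.053], TCP at [139.925, -609.116, 231.26] pointing down, gripper open.
Joint ranges: [-2.81, 2.81], [-0.39, 2.02], [-1.27, 1.25], [0.06, 2.57], [-1.19, 4.33], [0.19, 2], [-2.82, 2.82]. Speed limits (rad/s): [1.89, 1.89, 2.39, 2.39, 3.01, 3.01, 3.01].

### API

Orientations are given as a unit quaternion [x, y, z, w].
In Python, from workcell import robot, probe_bus, snapshot, calibration, close_job gives the robot as it stands (robot), with the cameras as plain functions, the job as plain functions and the readings (probe_bus).
- The arm moves only by the shell command python3 nudge.py 'ROWS' [FORCE]. ROWS is a JSON list that holds a single list of rows (three levels of brackets), with 1 to 12 rows, each of 5 numbers: dx, dy, dz in mm, then a turn about the tool's z in rad, then the opening from 0.0 (shut) to 1.0 (fully open); each row is the pose to reach, as a shift and turn from the pose commanded when the command began, along the tool's axes at that moment; what a row does not reach only later rows make up. A row lasts 1/12 s, in which the tool goes at most 41.7 mm and 0.125 rad, less where a joint would pass 70% of its speed; a pose out of reach is approached as far as the arm can. The fingers move at their own pace and stop on an object; FORCE is the grip in N (left out, the last holds). Time passes only in rows, so rows that do not move let the fingers close. It prints the time, the measured TCP pose, the force, the opening and the grip force at its end. Input that does not fit is refused with a message, and nothing moves.
- probe_bus.get_obs(): the state, without advancing time (a new reading comes with each control period).
- snapshot(name): name is "scene" or "side" or "wrist"; returns the picture (384x512x3 uint8, blue, green, red); there is no depth.
- calibration(name): a dict with "vfov" (degrees; the focal length in pixels is half the picture's height over the tangent of half this angle, whatever the lens; pixels are square), "cx", "cy" (the principal point, pixels), "position" and "attitude" of the camera in the world; the wrist camera has in their place "hand_eye" (4x4, takes a point from camera to tool coordinates, whose origin is the TCP and whose axes are the flange's). Camera axes: x right, y down, z forward; pixel columns grow to the right and rows downward; lengths in mm; the calibration is good to about 2 mm. A picture is of the moment at which its call begins: read the wrist's pose just before it. calibration takes no time and is no camera call.
- close_job(): hands the job in; it is judged then, once.
The state is a dict: "time": time; "joint_pos": joint angles; "dq": joint speeds; "joint_torque": joint torques, N m; "position": TCP position; "orientation": TCP orientation; "force": force on the tool from outside, world axes, zero at the start; "wrist_torque": the same for the moment, N m; "finger_gap": opening from 0.0 (shut) to 1.0 (fully open); "grasp_force": force on a finger pad.
Only numpy, scipy, OpenCV 4.12 (cv2) and the standard library are available. Lean on these libraries where they do the work, as an engineer would, in place of code of your own. Each camera call takes 0.05 s, during which the arm holds its last target. There are 200 camera calls.

### The job

Push on a spoke of the small carousel with a fingertip until the green-capped cartridge stands squarely in front of the reader's window, centred on the white index line. Then push the reader's lever sideways with a fingertip to swing its blue shutter fully open, leaving the cartridge in line. Do not grip, lift or touch the cartridges, do not grip the spokes or the lever, push gently, and leave the other things on the bench where they are.

Things in the scene. Friction and masses are not known exactly. Their poses are not given: they have to be found in the camera images.
- reader_base: Fixed grey base, origin at the worktop on the carousel's vertical axis, z up. A 6 mm high bar with a white index line runs along the base's own -y axis to the reader: a white round turret, 48 mm diameter, 190 mm from the carousel axis, with a dark window facing the carousel. With its blue cap (61 mm diameter) and lever it tops out 78 mm above the worktop.
- carousel: Turntable, origin on its vertical axis at worktop height, z up; turns either way without limit, stays where left (0.8 N at a spoke end turns it). Platter 158 mm diameter, 9 to 14 mm above the worktop, black hub to 45 mm. Pockets at 0 (green cartridge), 120, 240 deg about z from its own x; three level spokes at 60, 180, 300 deg. Outside 85 mm radius: only spokes and low index bar.
- spoke_0 (a point): Middle of the orange sleeve on the spoke at 60 deg, 108 mm from the carousel axis, 34 mm above the worktop. Spoke: level round steel bar 10 mm thick, its outer end (90 mm outward) sleeved orange, 13 mm thick; it ends 126 mm from the axis.
- spoke_1 (a point): The same on the spoke at 180 deg.
- spoke_2 (a point): The same on the spoke at 300 deg.
- green_cartridge: Test cartridge, a white upright box 48 x 38 x 62 mm with a green cap; origin at the centre of its underside, 14 mm above the worktop, z up. Loose, standing in a pocket of the carousel (pocket floor 14 mm, low rim to 22 mm above the worktop), its centre 50 mm from the carousel axis; its top is 76 mm above the worktop.
- orange_cartridge_a: Test cartridge, a white upright box 48 x 38 x 62 mm with an orange cap; origin at the centre of its underside, 14 mm above the worktop, z up. Loose, standing in a pocket of the carousel (pocket floor 14 mm, low rim to 22 mm above the worktop), its centre 50 mm from the carousel axis; its top is 76 mm above the worktop.
- orange_cartridge_b: Test cartridge, a white upright box 48 x 38 x 62 mm with an orange cap; origin at the centre of its underside, 14 mm above the worktop, z up. Loose, standing in a pocket of the carousel (pocket floor 14 mm, low rim to 22 mm above the worktop), its centre 50 mm from the carousel axis; its top is 76 mm above the worktop.
- read_point (a point): Point on the base where the centre of the green cartridge's underside must stand: 50 mm from the carousel axis on the line to the turret, 14 mm above the worktop.
- shutter: Blue cap with a curved skirt, origin on the turret's axis 64 mm above the worktop, z up. Its lever, a level steel bar 10 mm thick, 69 mm above the worktop, runs along the shutter's own -y to a black ball. Shut: axes parallel to the base's, lever pointing away from the carousel; open: turned 1.45 rad clockwise from above, to a stop, lever towards the base's -x (robot's side).
- lever_tip (a point): Centre of the lever's black ball, 18 mm in diameter, 82 mm from the pivot axis, 69 mm above the worktop. About 0.7 N here moves the lever; no spring, it stays where it is left. The shutter starts 0 to 0.3 rad open.
- red_cup: Specimen cup with red lid, 61 mm diameter, 67 mm tall, origin under its centre; bystander, loose.
- blue_cup: Specimen cup with blue lid, 61 mm diameter, 67 mm tall, origin under its centre; bystander, loose.
- timer: White lab timer, 60 x 62 x 17 mm, origin under its centre; bystander, loose.
- marker: Red and white marker pen, 135 mm long, 17 mm thick, lying; bystander, loose.

How it is judged:
By the outcome, as a careful person would: the job done as asked, in the order asked, and still so for the second after the job is handed in, with the robot touching nothing.
It also fails if it takes over 51 s, if anything falls off the work surface, if the arm or the gripper's body presses on something with over 40 N, if the wrist force passes 120 N, or if a joint passes its speed limit or range.

## Working session

There is one attempt and no reset: what is moved stays moved. The work goes in short steps, Python scripts to look and compute and a shell command to move; the robot and the scene stay as the last step left them, time stands still between calls to the robot, and variables do not carry over. Pictures are saved under pics/ and viewed, at most 10 in all, crops included, and the job is handed in when it is done.

```bash
ls; mkdir -p pics
python3 - <<'E'
from workcell import robot, probe_bus, snapshot, calibration, close_job
import cv2
o=probe_bus.get_obs();print(o['time'],o['position'],o['orientation'],o['finger_gap'])
for n in("scene","side","wrist"):
    cv2.imwrite(f"pics/{n}0.png",snapshot(n));print(n,calibration(n))
E
```

```text
nudge.py
pics
workcell.py
0.0 [ 139.84231869 -608.79227323  230.64039972] [ 9.93631100e-01  1.12680322e-01 -1.08808214e-04 -6.09050783e-04] 1.0005241621648469
scene {'vfov': 43.81988665369362, 'cx': 258.7780972177178, 'cy': 198.0822693465636, 'position': array([ 548.56520751,  641.51362341, 1322.08062243]), 'attitude': array([ 0.02230331,  0.96800613, -0.2499285 ,  0.00156345])}
side {'vfov': 49.18660513745331, 'cx': 260.4408244180731, 'cy': 193.6540923925065, 'position': array([  585.30122012, -1060.07488992,   887.25166533]), 'attitude': array([ 0.89940569,  0.02108584, -0.01899543, -0.43619257])}
wrist {'vfov': 71.36568799744686, 'cx': 255.9620974675886, 'cy': 194.70808778471851, 'hand_eye': array([[-1.42400158e-03, -9.56517823e-01, -2.91670406e-01,
         7.42854945e+01],
       [ 9.99998982e-01, -1.33715424e-03, -4.97096267e-04,
         5.22134117e-01],
       [ 8.54731178e-05, -2.91670817e-01,  9.56518754e-01,
        -1.42184824e+02],
       [ 0.00000000e+00,  0.00000000e+00,  0.00000000e+00,
         1.00000000e+00]])}
```

View pics/scene0.png

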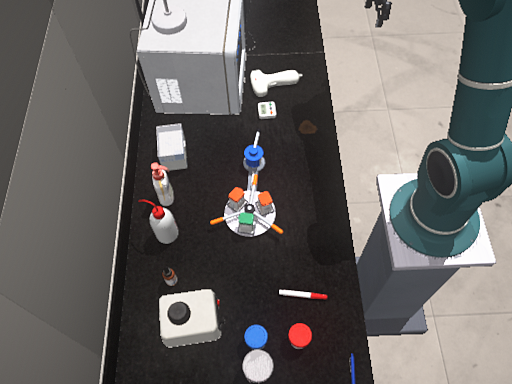

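View pics/side0.png

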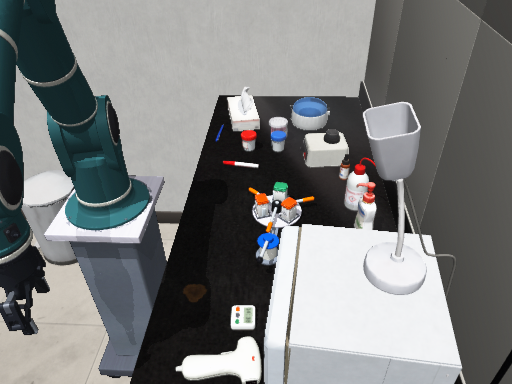

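The scene view shows the carousel at about (249,212) with the green cap at (246,218), on the far side from the reader at (254,155). The spoke sleeves are at (218,221), (275,228) and (255,180), and the lever points up to (257,135). Next I'll measure by colour.

```bash
cat > h.py <<'E'
import numpy as np,cv2
from scipy.spatial.transform import Rotation as R
from workcell import robot, probe_bus, snapshot, calibration, close_job
def ray(n,uv,obs=None):
    c=calibration(n);f=192/np.tan(np.radians(c['vfov'])/2)
    d=np.array([(uv[0]-c['cx'])/f,(uv[1]-c['cy'])/f,1])
    if n=='wrist':
        H=c['hand_eye'];Q=R.from_quat(obs['orientation']).as_matrix()
        return Q@H[:3,3]+obs['position'],Q@H[:3,:3]@d
    return c['position'],R.from_quat(c['attitude']).as_matrix()@d
def onz(n,uv,z,obs=None):
    p,d=ray(n,uv,obs);return p+d*(z-p[2])/d[2]
def blobs(img,lo,hi,box,amin=8):
    h=cv2.cvtColor(img,cv2.COLOR_BGR2HSV);m=cv2.inRange(h,lo,hi)
    k=np.zeros_like(m);x0,y0,x1,y1=box;k[y0:y1,x0:x1]=255;m&=k
    n,l,s,c=cv2.connectedComponentsWithStats(m)
    return [(c[i].round(1),int(s[i,4])) for i in range(1,n) if s[i,4]>=amin]
COL=dict(green=((60,80,40),(90,255,255)),orange=((5,150,120),(20,255,255)),blue=((100,150,60),(125,255,255)))
E
cat > m.py <<'E'
from h import *
import sys
t=sys.argv[1]
for n,box in(('scene',(195,120,300,250)),('side',(235,175,330,275))):
    im=snapshot(n);cv2.imwrite(f'pics/{n}{t}.png',im)
    for k,(lo,hi) in COL.items():
        for c,a in blobs(im,lo,hi,box):
            zs={'green':[76],'orange':[76,34],'blue':[76]}[k]
            print(n,k,c,a,*[onz(n,c,z)[:2].round(1) for z in zs])
    x0,y0,x1,y1=box
    cv2.imwrite(f'pics/{n}{t}c.png',cv2.resize(im[y0:y1,x0:x1],None,fx=5 if n=='side' else 4,fy=5 if n=='side' else 4,interpolation=cv2.INTER_CUBIC))
E
python3 m.py 1
python3 -c "
import cv2,numpy as np
a=cv2.imread('pics/scene1c.png');b=cv2.imread('pics/side1c.png');b=cv2.resize(b,None,fx=.8,fy=.8)
o=np.zeros((max(a.shape[0],b.shape[0]),a.shape[1]+b.shape[1],3),np.uint8);o[:a.shape[0],:a.shape[1]]=a;o[:b.shape[0],a.shape[1]:]=b;cv2.imwrite('pics/both1.png',o);print(o.shape)"
```

```text
scene green [245.9 218. ] 158 [577.3  16.8]
scene orange [255.3 179.1] 30 [ 544.8 -114.2] [ 544.7 -139.7]
scene orange [236.  193.8] 159 [604.6 -65.7] [606.5 -89.5]
scene orange [264.9 198. ] 151 [518.7 -47. ] [517.7 -70.2]
scene orange [215.8 220.6] 59 [665.2  21. ] [669.1   0. ]
scene orange [276.8 228.6] 61 [489.4  55.3] [487.4  35.6]
scene blue [253.  154.9] 315 [ 548.6 -203.3]
side green [280.2 186.3] 126 [577.4   7.7]
side orange [259.2 196.6] 155 [513.3 -47.2] [509.6   5.2]
side orange [288.6 202.7] 127 [604.3 -73.8] [605.3 -22.7]
side orange [307.8 198.5] 44 [663.1 -51.4] [667.2   0.8]
side orange [269.  226.7] 44 [ 549. -183.] [ 547.1 -137.6]
side blue [267.9 240. ] 258 [ 548.  -236.6]
(520, 800, 3)
```

View pics/both1.png

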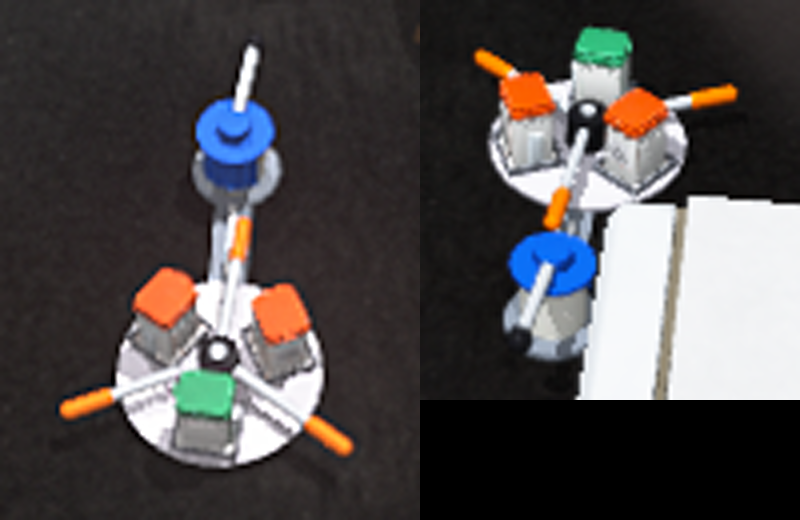

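Checks so far:
- The spoke points give a carousel centre of about (567,-35), with radii of 107 to 108 mm.
- Green sits at about 78°.
- The turret is at about (548,-220), which puts the reader direction at about 264°.

I'll go to a hover above the area for a wrist view.

```bash
python3 nudge.py '[[[280,-180,-40,0,0],[280,-180,-40,0,0],[280,-180,-40,0,0],[280,-180,-40,0,0],[280,-180,-40,0,0],[280,-180,-40,0,0],[280,-180,-40,0,0],[555,-364,-70,0,0],[555,-364,-70,0,0],[555,-364,-70,0,0],[555,-364,-70,0,0],[555,-364,-70,0,0]]]'
python3 - <<'E'
from workcell import robot, probe_bus, snapshot, calibration, close_job
o=probe_bus.get_obs();print(o['time'],o['position'].round(1),o['dq'].round(2),o['force'].round(1))
E
```

```text
time: 1.25
position: [485.8, -249.5, 286.0]
orientation: [0.994, 0.113, 0.0, 0.0]
force: [1.1, -0.9, -0.1]
finger_gap: -0.001
grasp_force: 0.0
1.25 [ 485.8 -249.5  286. ] [-0.67  0.22 -0.29 -0.36  0.13  0.17 -0.98] [ 1.1 -0.9 -0.1]
```

```bash
python3 nudge.py '[[[130,-85,-14,0,0],[130,-85,-14,0,0],[130,-85,-14,0,0],[130,-85,-14,0,0],[130,-85,-14,0,0],[130,-85,-14,0,0],[130,-85,-14,0,0]]]'
python3 - <<'E'
from h import *
o=probe_bus.get_obs();im=snapshot('wrist');cv2.imwrite('pics/w1.png',im);print(o['position'].round(1),o['dq'].round(2))
np.save('w1.npy',np.r_[o['position'],o['orientation']])
E
```

```text
time: 1.83
position: [592.1, -139.9, 299.3]
orientation: [0.994, 0.112, -0.0, 0.0]
force: [1.5, 0.4, -0.2]
finger_gap: -0.0
grasp_force: 0.0
[ 592.1 -139.9  299.3] [ 0.02 -0.01  0.01  0.01 -0.   -0.   -0.  ]
```

View pics/w1.png

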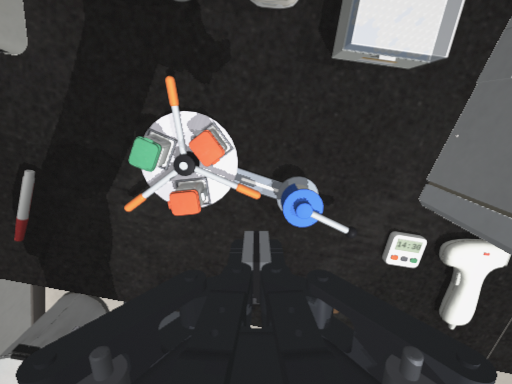

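The wrist view shows the green cap at (145,154), the hub at (185,163), sleeves at (172,92), (136,200) and (243,189), the blue cap at (302,205), and the white index line running from about (240,172) to (280,188).

```bash
cat > w.py <<'E'
from h import *
import sys
def wm(f,o):
    im=cv2.imread(f)
    out={}
    for k,(lo,hi) in COL.items():
        for c,a in blobs(im,lo,hi,(60,40,380,260),20):
            z={'green':[76],'orange':[76,34],'blue':[68]}[k]
            print(k,c,a,*[onz('wrist',c,q,o)[:2].round(1) for q in z])
    return im
if __name__=='__main__':
    v=np.load('w1.npy');o=dict(position=v[:3],orientation=v[3:])
    im=wm('pics/w1.png',o)
    for uv in((185,163),):print('hub',onz('wrist',uv,45,o))
    for r in((238,255,275),):
        for u in r:
            g=im[150:215,u].mean(1);print(u,[(150+i,int(x)) for i,x in enumerate(g) if x>90])
    print(onz('wrist',(347,232),69,o))
    cv2.imwrite('pics/w1c.png',cv2.resize(im[130:250,200:360],None,fx=5,fy=5,interpolation=cv2.INTER_CUBIC))
E
python3 w.py
```

```text
green [144.  153.5] 824 [579.2  13.5]
orange [171.4  90.2] 272 [667.8 -12.3] [6.682e+02 5.000e-01]
orange [206.1 147.7] 711 [605.7 -67.8] [599.  -61.4]
orange [247.9 191.5] 159 [ 557.9 -136.3] [ 545.6 -137.7]
orange [184.3 202.7] 700 [521.1 -50.5] [504.5 -42. ]
orange [133.7 203.2] 181 [504.1  20.6] [485.6  37.2]
blue [296.3 204. ] 825 [ 552.6 -210.3]
hub [571.31244263 -36.13244168  45.        ]
238 [(168, 138), (169, 187), (170, 196), (171, 196), (172, 196), (173, 174), (174, 131), (175, 118), (176, 117), (177, 117), (178, 117), (179, 116), (180, 116), (181, 181), (182, 193), (183, 137), (184, 122), (185, 144), (186, 159), (187, 167), (188, 172), (189, 168), (190, 161), (191, 113)]
255 [(174, 152), (175, 188), (176, 192), (177, 192), (178, 191), (179, 191), (180, 181), (181, 195), (182, 218), (183, 229), (184, 207), (185, 147), (186, 185), (187, 197), (188, 197), (189, 185), (190, 133), (191, 135), (192, 155), (193, 166), (194, 174), (195, 179), (196, 172), (197, 164), (198, 122)]
275 [(181, 101), (182, 96), (183, 94), (184, 94), (185, 94), (186, 94), (187, 94), (188, 134), (189, 164), (190, 169), (191, 142), (192, 103), (193, 93), (194, 104), (195, 164), (196, 177), (197, 177), (198, 112)]
[ 526.59423334 -297.24680671   69.        ]
```

View pics/w1c.png

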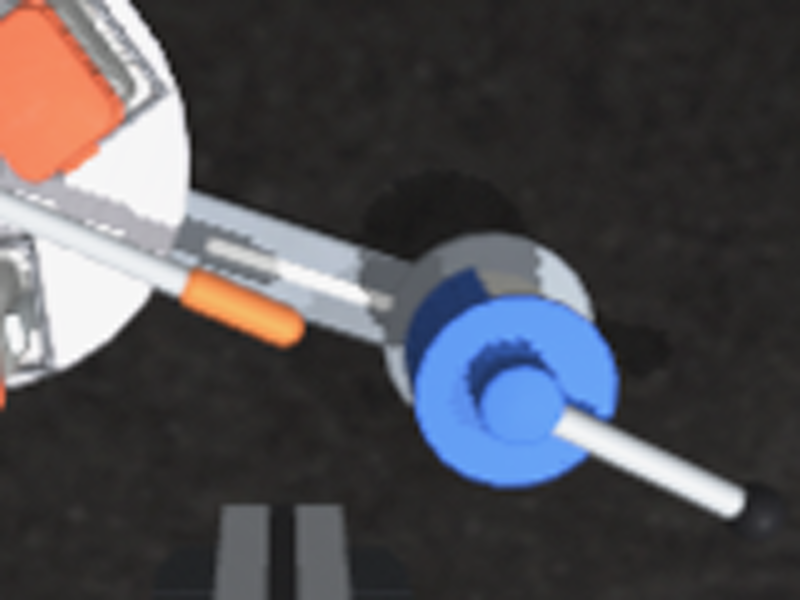

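The crop shows the index line from crop (207,245) to (390,303), the cap disc centred at (517,390), the knob at (523,403) and the ball at (765,508).

Run:
```python
from h import *
v=np.load('w1.npy');o=dict(position=v[:3],orientation=v[3:])
P=lambda x,y,z:onz('wrist',(200+x/5,130+y/5),z,o)[:2]
S=np.array([[668.2,.5],[545.6,-137.7],[485.6,37.2]]);c=S.mean(0);print('centre',c,np.hypot(*(S-c).T))
ang=np.degrees(np.arctan2(*(S-c).T[::-1]));print('spokes',ang)
a,b=P(207,245,6),P(390,303,6);d=b-a
print('line',a,b,'dir',np.degrees(np.arctan2(d[1],d[0])), 'pts from c',[np.degrees(np.arctan2(*(q-c)[::-1])) for q in(a,b)])
for n,q in(('cap',P(517,390,66)),('knob',P(523,403,77)),('ball',P(765,508,69))):
    e=q-c;print(n,q,np.hypot(*e),np.degrees(np.arctan2(e[1],e[0])))
print(np.hypot(*(P(765,508,69)-P(523,403,77))))
```

```text
centre [566.46666667 -33.33333333] [107.211779   106.43222674 107.30502732]
spokes [  18.39551608 -101.30641329  138.90448891]
line [ 556.27655261 -123.45562813] [ 550.28977583 -188.11085583] dir -95.29024078366733 pts from c [np.float64(-96.45102643751521), np.float64(-95.96672261211432)]
cap [ 548.28702654 -222.79687121] 190.33373715524112 -95.48093568994715
knob [ 548.22425098 -222.68631248] 190.22969390267065 -95.5029373651656
ball [ 529.25360623 -305.9300036 ] 275.1249834285405 -97.77358221513315
85.37796831084326
```

The distances agree with the task: cap to axis is 190.3 mm and the spokes are at 107 mm. Green must turn from 78.6° to -95.5°, so -174°. I'll push the spoke at 138.6° clockwise, which ends at -35.5°. The shutter lever is about 0.13 rad open. Going down beside that spoke now.

```bash
python3 nudge.py '[[[-92,-167,40,0,0],[-92,-167,40,0,0],[-92,-167,40,0,0],[-92,-167,40,0,0],[-92,-167,60,0,0],[-92,-167,100,0,0],[-92,-167,140,0,0],[-92,-167,180,0,0],[-92,-167,220,0,0],[-92,-167,260,0,0],[-92,-167,279,0,0],[-92,-167,279,0,0]]]'
cat > st.py <<'E'
from h import *
o=probe_bus.get_obs();p=o['position'];C=np.array([566.5,-33.3]);e=p[:2]-C
print(round(o['time'],2),p.round(1),'F',o['force'].round(1),'r %.1f ang %.1f'%(np.hypot(*e),np.degrees(np.arctan2(e[1],e[0]))))
M=R.from_quat(o['orientation']).as_matrix()
E
python3 st.py
```

```text
time: 2.88
position: [462.7, 1.8, 17.3]
orientation: [0.994, 0.112, -0.003, -0.0]
force: [-0.5, -0.2, -0.9]
finger_gap: 0.006
grasp_force: 0.0
2.88 [462.7   1.8  17.3] F [-0.5 -0.2 -0.9] r 109.5 ang 161.3
```

```bash
cat > arc.py <<'E'
from h import *
import sys
a0,a1,n=map(float,sys.argv[1:4])
o=probe_bus.get_obs();M=R.from_quat(o['orientation']).as_matrix();C=np.array([566.5,-33.3,18])
for a in np.linspace(a0,a1,int(n)):
    t=np.radians(a);w=C+108*np.array([np.cos(t),np.sin(t),0])-o['position'];w[2]=0
    print(round(a),(M.T@w).round().astype(int)[:2])
E
python3 arc.py 158 98 12;python3 arc.py 92 26 12;python3 arc.py 20 -16 9
```

```text
158 [ 5 -4]
153 [ 11 -13]
147 [ 18 -20]
142 [ 26 -27]
136 [ 34 -33]
131 [ 43 -38]
125 [ 52 -43]
120 [ 62 -46]
114 [ 72 -49]
109 [ 82 -50]
103 [ 92 -51]
98 [102 -50]
92 [114 -49]
86 [125 -46]
80 [135 -42]
74 [145 -37]
68 [155 -31]
62 [164 -24]
56 [172 -17]
50 [179  -8]
44 [186   1]
38 [191  11]
32 [195  22]
26 [199  33]
20 [201  44]
16 [201  52]
11 [201  61]
6 [201  69]
2 [199  78]
-2 [198  86]
-7 [195  94]
-12 [192 102]
-16 [188 109]
```

```bash
python3 nudge.py '[[[5,-4,0,0,0],[11,-13,0,0,0],[18,-20,0,0,0],[26,-27,0,0,0],[34,-33,0,0,0],[43,-38,0,0,0],[52,-43,0,0,0],[62,-46,0,0,0],[72,-49,0,0,0],[82,-50,0,0,0],[92,-51,0,0,0],[102,-50,0,0,0]]]'; python3 st.py; python3 m.py 2 | grep -v blue
```

```text
time: 3.88
position: [554.5, 74.9, 20.5]
orientation: [0.994, 0.113, -0.0, -0.0]
force: [-1.4, -0.1, -0.2]
finger_gap: -0.0
grasp_force: 0.5
3.88 [554.5  74.9  20.5] F [-1.4 -0.1 -0.2] r 108.9 ang 96.3
scene green [232.1 211.1] 96 [617.2  -7.8]
scene orange [219.5 193.8] 58 [654.2 -68.2] [657.7 -92.1]
scene orange [248.4 241.7] 43 [572.4  92.4] [573.3  73.8]
side green [291.1 191.7] 126 [612.  -19.2]
side orange [280.2 184.3] 24 [577.2  18.3] [576.8  74.1]
side orange [264.  189.7] 122 [526.5 -11.8] [523.5  42.4]
side orange [274.5 205.8] 131 [561.9 -90. ] [560.7 -39.7]
side orange [245.5 213. ] 48 [ 477.3 -126.2] [471.7 -77.8]
side orange [304.5 217.9] 51 [ 650.5 -141.6] [653.9 -94.1]
```

The carousel follows the finger: the spoke is now at about 86.5°. Continuing.

```bash
python3 nudge.py '[[[12,1,0,0,0],[23,4,0,0,0],[33,8,0,0,0],[43,13,0,0,0],[53,19,0,0,0],[62,26,0,0,0],[70,33,0,0,0],[77,42,0,0,0],[84,51,0,0,0],[89,61,0,0,0],[93,72,0,0,0],[97,83,0,0,0]]]'; python3 st.py; python3 arc.py 21 -12 8
```

```text
time: 4.98
position: [667.2, 14.1, 20.5]
orientation: [0.994, 0.113, -0.0, -0.0]
force: [-0.5, 0.3, -0.3]
finger_gap: 0.001
grasp_force: 0.5
4.98 [667.2  14.1  20.5] F [-0.5  0.3 -0.3] r 111.3 ang 25.2
21 [-2  9]
16 [-1 17]
12 [-1 26]
7 [-1 35]
2 [-3 44]
-3 [-5 53]
-7 [-7 61]
-12 [-11  69]
```

```bash
python3 nudge.py '[[[-2,9,0,0,0],[-2,17,0,0,0],[-2,26,0,0,0],[-2,35,0,0,0],[-4,43,0,0,0],[-6,51,0,0,0],[-8,58,0,0,0],[-10,64,0,0,0],[-11,67,0,0,0],[-11,67,0,0,0]]]'; python3 st.py; python3 m.py 3 | grep -v blue
```

```text
time: 5.82
position: [670.9, -53.6, 20.6]
orientation: [0.994, 0.112, -0.0, 0.0]
force: [-0.3, 0.6, 0.4]
finger_gap: -0.002
grasp_force: 0.0
5.82 [670.9 -53.6  20.6] F [-0.3  0.6  0.4] r 106.4 ang -11.0
scene green [246.3 188.8] 148 [573.2 -81.5]
scene orange [275.8 189.5] 51 [484.6 -74.5] [482.4 -98.7]
scene orange [221.1 199.6] 15 [649.4 -48.1] [652.8 -71.3]
scene orange [264.7 208.8] 143 [521.1 -10.7] [520.2 -32.7]
scene orange [235.6 213. ] 146 [607.1  -1. ] [609.  -22.7]
scene orange [254.6 240.9] 49 [554.8  90.7] [555.   72.2]
side green [278.  206.1] 134 [572.5 -91. ]
side orange [273.8 184.3] 18 [556.7  17.6] [555.2  73.4]
side orange [262.3 191.4] 120 [521.6 -20.7] [518.3  33.1]
side orange [289.4 190.3] 117 [606.7 -12.2] [607.8  42.1]
side orange [307.9 214. ] 46 [ 661. -124.] [664.9 -75.5]
side orange [248.4 217.1] 48 [ 487.3 -144.1] [482.2 -96.7]
```

```bash
python3 nudge.py '[[[-2,5,0,0,0],[-4,10,0,0,0],[-6,14,0,0,0],[-8,17,0,0,0],[-9,19,0,0,0],[-9,19,0,0,0],[-9,19,0,0,0]]]'; python3 st.py; python3 nudge.py '[[[3,-6,0,0,0],[6,-12,0,0,0],[6,-12,-20,0,0],[6,-12,-60,0,0],[-20,10,-100,0,0],[-50,30,-140,0,0],[-60,50,-180,0,0],[-60,65,-220,0,0],[-60,65,-260,0,0],[-60,65,-280,0,0],[-60,65,-280,0,0],[-60,65,-280,0,0]]]'
cat > look.py <<'E'
from w import *
t=sys.argv[1]
o=probe_bus.get_obs();im=snapshot('wrist');cv2.imwrite(f'pics/w{t}.png',im);print(o['position'].round(1),o['dq'].round(2))
np.save(f'w{t}.npy',np.r_[o['position'],o['orientation']]);wm(f'pics/w{t}.png',o)
E
python3 look.py 2
```

```text
time: 6.5
position: [666.5, -73.2, 20.6]
orientation: [0.994, 0.113, 0.0, 0.0]
force: [1.0, -0.6, -1.4]
finger_gap: -0.004
grasp_force: 0.0
6.5 [666.5 -73.2  20.6] F [ 1.  -0.6 -1.4] r 107.7 ang -21.8
time: 7.5
position: [623.7, -149.2, 303.4]
orientation: [0.994, 0.113, 0.002, 0.001]
force: [-0.3, 0.2, -0.8]
finger_gap: 0.002
grasp_force: 0.0
[ 623.7 -149.2  303.4] [-0.01  0.04  0.    0.06  0.01 -0.03 -0.  ]
green [202.9 197.9] 645 [565.6 -84.4]
orange [223.4 135.3] 191 [659.5 -96.6] [655.4 -92.5]
orange [158.2 154.8] 719 [613.5 -13.8] [ 6.042e+02 -3.000e-01]
orange [108.6 163.5] 181 [586.   52.1] [573.6  73.1]
orange [146.4 210.6] 681 [527.8  -6.8] [508.8   7.5]
orange [196.5 241.8] 135 [494.2 -86.7] [471.3 -81.4]
blue [284.7 223.1] 900 [ 550.7 -211.7]
```

```bash
python3 -c "
import cv2
im=cv2.imread('pics/w2.png');cv2.imwrite('pics/w2c.png',cv2.resize(im[120:270,150:350],None,fx=4,fy=4,interpolation=cv2.INTER_CUBIC))"
```

```text
(no output)
```

View pics/w2c.png

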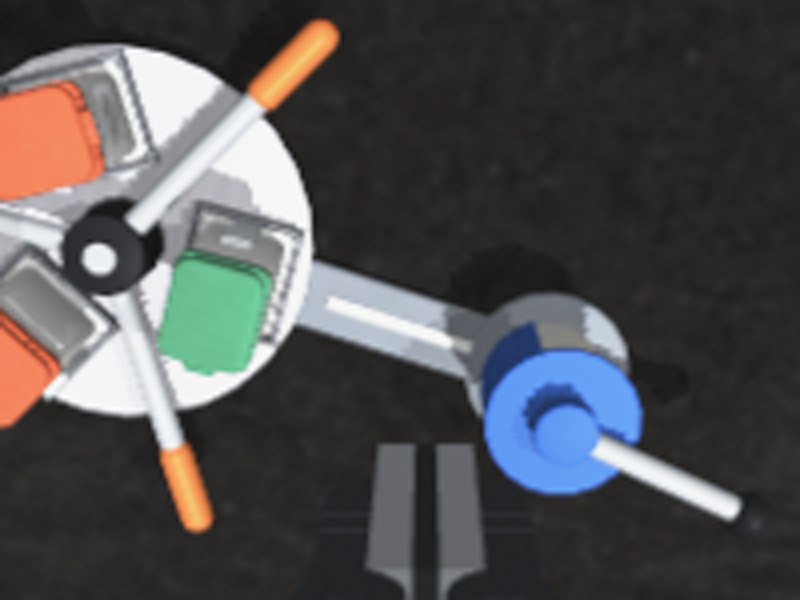

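Green's pocket now nearly faces the index line, at crop (328,302) to (470,347). The cap centre is at crop (563,422) and the knob at (566,433).

Run:
```python
from h import *
v=np.load('w2.npy');o=dict(position=v[:3],orientation=v[3:])
P=lambda x,y,z:onz('wrist',(150+x/4,120+y/4),z,o)[:2]
S=np.array([[655.4,-92.5],[573.6,73.1],[471.3,-81.4]]);c=S.mean(0)
print('green dir',np.mean([(np.degrees(np.arctan2(*(s-c)[::-1]))+35.5+60+k)%360-60-k-35.5 for s,k in zip(S,(0,-120,120))]),c)
for n,q in(('cap',P(563,422,66)),('knob',P(566,433,77)),('l1',P(328,302,6)),('l2',P(470,347,6)),('ball',P(752,513,69))):
    e=q-c;print(n,q,np.hypot(*e),np.degrees(np.arctan2(e[1],e[0])))
```

```text
green dir -33.55758643826993 [566.76666667 -33.6       ]
cap [ 548.19124486 -222.18727864] 189.49988907703786 -95.62535989651606
knob [ 548.40272627 -221.85298025] 189.146553972941 -95.57153332240175
l1 [ 556.38929825 -123.30269993] 90.30096427891235 -96.59899904479668
l2 [ 550.05686801 -187.62942786] 154.93315338203584 -96.19148826672975
ball [ 528.53751131 -303.71132024] 272.80321413261555 -98.0556320845385
```

It needs 2.1° more, about 4 mm of finger travel beyond the last contact pose. Going back the same way.

```bash
python3 nudge.py '[[[20,-35,40,0,0],[66,-77,80,0,0],[66,-77,120,0,0],[66,-77,160,0,0],[66,-77,200,0,0],[66,-77,240,0,0],[66,-77,270,0,0],[66,-77,280,0,0],[66,-77,280,0,0],[63,-71,280,0,0],[61,-67,280,0,0],[60,-65,280,0,0]]]';python3 st.py; python3 nudge.py '[[[-1,1,0,0,0],[-1,2,0,0,0],[-2,3,0,0,0],[-2,3.6,0,0,0],[-2,3.6,0,0,0],[-2,3.6,0,0,0]]]'; python3 st.py; python3 nudge.py '[[[3,-6,0,0,0],[6,-12,0,0,0],[6,-12,-20,0,0],[6,-12,-60,0,0],[-20,10,-100,0,0],[-50,30,-140,0,0],[-60,50,-180,0,0],[-60,65,-220,0,0],[-60,65,-260,0,0],[-60,65,-280,0,0],[-60,65,-280,0,0],[-60,65,-280,0,0]]]';python3 nudge.py '[[[0,0,0,0,0],[0,0,0,0,0],[0,0,0,0,0]]]'>/dev/null; python3 look.py 3; python3 m.py 4|grep scene
```

```text
time: 8.55
position: [667.4, -74.4, 22.7]
orientation: [0.994, 0.112, 0.001, 0.001]
force: [-0.2, -0.6, 0.8]
finger_gap: 0.003
grasp_force: 0.0
8.55 [667.4 -74.4  22.7] F [-0.2 -0.6  0.8] r 108.9 ang -22.1
time: 9.05
position: [665.4, -76.9, 20.7]
orientation: [0.994, 0.113, 0.0, -0.0]
force: [0.2, 1.0, 0.2]
finger_gap: 0.0
grasp_force: 0.2
9.05 [665.4 -76.9  20.7] F [0.2 1.  0.2] r 108.0 ang -23.8
time: 10.05
position: [622.5, -153.3, 303.3]
orientation: [0.994, 0.113, 0.002, 0.001]
force: [-0.7, 0.0, -0.7]
finger_gap: 0.001
grasp_force: 0.0
[ 621.1 -153.2  299.2] [ 0.   -0.    0.   -0.01  0.    0.    0.  ]
green [200.2 196.1] 664 [564.6 -84.4]
orange [222.1 133.3] 202 [658.  -98.5] [653.9 -94.1]
orange [155.7 151.3] 744 [614.3 -14.9] [605.1  -0.8]
orange [105.5 158.7] 187 [588.7  51.2] [576.6  72.9]
orange [142.5 207.4] 710 [528.9  -5.6] [510.    9.6]
orange [192.9 240.3] 139 [493.1 -85.1] [470.  -79.1]
blue [284.  221.1] 953 [ 551.  -212.7]
scene green [250.  188.8] 159 [562.1 -80.9]
scene orange [220.  192.7] 47 [652.6 -71.9] [656.1 -96. ]
scene orange [280.4 194.6] 40 [471.9 -56.2] [469.3 -79.8]
scene orange [233.7 210.5] 145 [612.5  -9.6] [614.7 -31.5]
scene orange [262.9 211.7] 149 [526.8  -1.3] [526.1 -23. ]
scene orange [247.2 241.1] 49 [575.8  90.3] [576.7  71.8]
scene blue [253.  154.9] 316 [ 548.6 -203.3]
```

Green is now at -95.0 ± 0.3° against a target of about -95.6°, which is within 0.5 mm. Next is the lever. I'll check clearance to the white box and work out the path.

Run:
```python
from h import *
v=np.load('w1.npy');ow=dict(position=v[:3],orientation=v[3:])
print('box corner wrist z=0..250',[onz('wrist',(422,203),z,ow)[:2].round() for z in(0,100,250)],'scene',[onz('scene',(243,113),z)[:2].round() for z in(0,30)])
o=probe_bus.get_obs();M=R.from_quat(o['orientation']).as_matrix();T=np.array([548.3,-222.4])
print(o['position'])
def t(phi,off,r=60,z=55):
    f=np.radians(phi);u=np.array([np.cos(f),np.sin(f)]);n=np.array([-u[1],u[0]])
    p=np.r_[T+r*u+off*n,z];return p
for ph,off in [(-103,42),(-103,24)]+[(a,19.5) for a in range(-105,-180,-6)]+[(-182,19.5)]:
    p=t(ph,off);print(ph,off,p.round(),(M.T@(p-o['position'])).round())
```

```text
box corner wrist z=0..250 [array([ 583., -439.]), array([ 601., -368.]), array([ 629., -261.])] scene [array([ 577., -434.]), array([ 577., -409.])]
[ 621.28834717 -153.54284434  299.79642796]
-103 42 [ 576. -290.   55.] [-75. 123. 245.]
-103 24 [ 558. -286.   55.] [-91. 115. 245.]
-105 19.5 [ 552. -285.   55.] [-97. 113. 245.]
-111 19.5 [ 545. -285.   55.] [-104.  112.  245.]
-117 19.5 [ 538. -285.   55.] [-110.  109.  245.]
-123 19.5 [ 532. -283.   55.] [-116.  107.  245.]
-129 19.5 [ 526. -281.   55.] [-122.  103.  245.]
-135 19.5 [ 520. -279.   55.] [-127.   99.  245.]
-141 19.5 [ 514. -275.   55.] [-132.   95.  245.]
-147 19.5 [ 509. -271.   55.] [-136.   90.  245.]
-153 19.5 [ 504. -267.   55.] [-140.   84.  245.]
-159 19.5 [ 499. -262.   55.] [-143.   79.  245.]
-165 19.5 [ 495. -257.   55.] [-146.   73.  245.]
-171 19.5 [ 492. -251.   55.] [-148.   66.  245.]
-177 19.5 [ 489. -245.   55.] [-149.   60.  245.]
-182 19.5 [ 488. -240.   55.] [-149.   54.  245.]
```

```bash
python3 nudge.py '[[[-38,62,20,0,0],[-75,123,40,0,0],[-75,123,60,0,0],[-75,123,80,0,0],[-75,123,110,0,0],[-75,123,145,0,0],[-75,123,180,0,0],[-75,123,215,0,0],[-75,123,235,0,0],[-75,123,245,0,0],[-75,123,245,0,0],[-75,123,245,0,0]]]'; python3 st.py; python3 m.py 5|grep green
```

```text
time: 11.45
position: [576.3, -290.4, 56.2]
orientation: [0.994, 0.113, 0.0, -0.0]
force: [0.0, -0.1, 0.3]
finger_gap: 0.001
grasp_force: 0.0
11.45 [ 576.3 -290.4   56.2] F [ 0.  -0.1  0.3] r 257.3 ang -87.8
scene green [249.7 188.9] 151 [563.  -80.6]
```

```bash
python3 nudge.py '[[[-8,-4,0,0,0],[-16,-8,0,0,0],[-22,-10,0,0,0],[-29,-11,0,0,0],[-35,-14,0,0,0],[-41,-16,0,0,0],[-47,-20,0,0,0],[-52,-24,0,0,0],[-57,-28,0,0,0],[-61,-33,0,0,0],[-65,-39,0,0,0],[-68,-44,0,0,0]]]'; python3 st.py;  python3 nudge.py '[[[-2,-3,0,0,0],[-3,-6,0,0,0],[-4,-9,0,0,0],[-5,-12,0,0,0],[-5,-14,0,0,0],[-5,-14,0,0,0]]]'; python3 st.py; python3 look.py 6|tail -3; python3 m.py 6|grep -v orange
```

```text
time: 12.55
position: [499.1, -262.2, 55.5]
orientation: [0.994, 0.113, -0.0, -0.0]
force: [1.1, -0.0, -0.3]
finger_gap: 0.004
grasp_force: 0.5
12.55 [ 499.1 -262.2   55.5] F [ 1.1 -0.  -0.3] r 238.6 ang -106.4
time: 13.05
position: [491.6, -249.8, 55.5]
orientation: [0.994, 0.113, -0.0, -0.0]
force: [1.1, 0.1, -0.0]
finger_gap: -0.002
grasp_force: 0.0
13.05 [ 491.6 -249.8   55.5] F [ 1.1  0.1 -0. ] r 229.1 ang -109.1
[ 491.6 -249.8   55.5] [ 0.01  0.    0.   -0.01 -0.    0.01  0.01]
blue [221.  138.6] 9631 [ 549.1 -220. ]
blue [286.7 135.5] 24 [ 557.5 -250.2]
scene green [252.9 163.2] 11 [ 550.  -172.3]
scene green [249.7 188.8] 155 [563.  -80.9]
scene blue [252.1 153.1] 250 [ 551.1 -210.3]
side green [274.6 206. ] 132 [562.3 -90.9]
side blue [269.1 241.2] 281 [ 551.5 -241.1]
```

View pics/side6c.png

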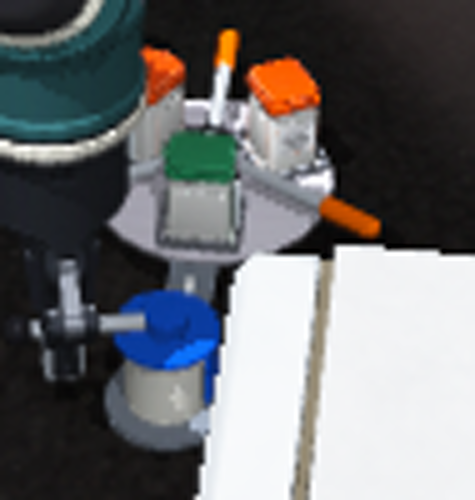

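The side view shows the lever at crop (110,323), pointing towards the robot side and nearly fully open. The green cartridge stands in line. I'll push on in small steps until I feel the stop.

```bash
python3 nudge.py '[[[0,-2,0,0,0],[0,-4,0,0,0],[0,-6,0,0,0],[0,-6,0,0,0]]]'|sed -n '1,2p;4p'; python3 nudge.py '[[[0,-1.5,0,0,0],[0,-3,0,0,0],[0,-3,0,0,0]]]'|sed -n '1,2p;4p'; python3 nudge.py '[[[0,-1,0,0,0],[0,-2,0,0,0],[0,-2,0,0,0]]]'|sed -n '1,2p;4p'
```

```text
time: 13.53
position: [490.4, -243.9, 55.6]
force: [0.3, -1.0, -0.1]
time: 13.78
position: [490.0, -242.0, 55.8]
force: [0.7, -5.2, -2.1]
time: 14.03
position: [489.8, -241.5, 55.9]
force: [4.9, -13.0, -4.3]
```

The force rise shows the stop: the finger holds at y ≈ -242 (predicted -243). Backing off, rising and checking.

```bash
python3 nudge.py '[[[0,4,0,0,0],[0,12,0,0,0],[0,24,0,0,0],[0,24,0,0,0],[0,24,-30,0,0],[0,24,-70,0,0],[0,24,-110,0,0],[40,20,-150,0,0],[80,0,-190,0,0],[110,-30,-230,0,0],[130,-60,-245,0,0],[130,-60,-245,0,0]]]';python3 nudge.py '[[[0,0,0,0,0],[0,0,0,0,0],[0,0,0,0,0],[0,0,0,0,0]]]' >/dev/null; python3 look.py 7; python3 m.py 7|grep scene
```

```text
time: 15.03
position: [602.2, -152.6, 300.8]
orientation: [0.994, 0.112, 0.0, -0.0]
force: [-0.0, -0.6, -0.2]
finger_gap: -0.0
grasp_force: 0.0
[ 600.9 -154.7  298.5] [ 0.01 -0.    0.    0.   -0.   -0.   -0.  ]
green [201.4 183.1] 693 [564.4 -84.5]
orange [224.  119.1] 204 [656.6 -99.3] [654.6 -94.8]
orange [156.  136.9] 801 [614.  -14.9] [ 6.071e+02 -6.000e-01]
orange [104.7 146. ] 210 [586.6  51.3] [576.6  73.2]
orange [142.7 195. ] 726 [528.5  -5.7] [511.8   9.7]
orange [194.  229.8] 138 [491.1 -85.4] [470.1 -79.3]
blue [287.9 206.5] 927 [ 554.9 -213.8]
scene green [253.1 163.4] 11 [ 549.4 -171.6]
scene green [250.  188.8] 159 [562.1 -80.9]
scene orange [220.1 192.8] 48 [652.3 -71.6] [655.8 -95.6]
scene orange [280.3 194.6] 43 [472.2 -56.3] [469.6 -79.8]
scene orange [233.7 210.4] 143 [612.5  -9.9] [614.6 -31.9]
scene orange [262.9 211.7] 148 [526.8  -1.3] [526.1 -23. ]
scene orange [247.1 241.2] 53 [576.1  90.6] [577.   72.1]
scene blue [252.1 152.9] 250 [ 551.1 -211.1]
```

View pics/w7.png

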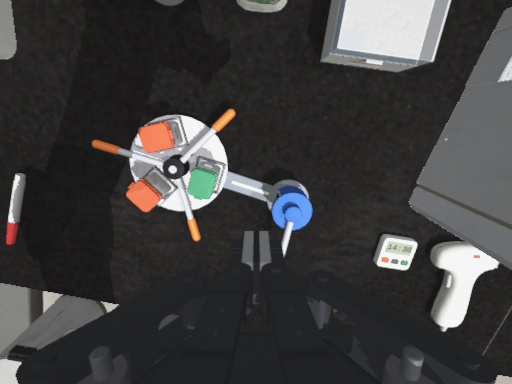

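The final view shows the green cartridge at (202,183) on the index line, with the carousel unchanged at -95.0°. The lever is fully open against its stop at (286,240), and the other items haven't moved. The robot touches nothing, so I'm handing in.

```bash
python3 -c "
from workcell import robot, probe_bus, snapshot, calibration, close_job
print(close_job())"
```

```text
the job is handed in; nothing more can be done
None
```

I turned the carousel until the green cartridge stood at the reader window, about 0.6° (0.5 mm) off the index line by my measurement, then pushed the lever until the shutter reached its open stop (13 N on the finger), backed the robot clear, and handed the job in at about 15 s of the 51 s allowed; no verdict was returned.

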